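# Invert the rinse pot on the tip-up drying peg

### The job

Put the open rinse pot upside down on the tip-up drying stand. First swing the stand's peg down flat into its channel by the crank handle; then lay the pot in the channel, mouth towards the peg, slide it fully home over the lying peg, and swing the peg with the pot fully upright by the handle. Leave the pot upside down with its rim seated on the peg's foot disc, and leave the other things on the table where they are.

Things in the scene. Friction and masses are not known exactly. Their poses are not given: they have to be found in the camera images.
- pot: The open rinse pot: plain white plastic straight round tumbler, 56 mm outside diameter, 110 mm tall, wall 3 mm, bottom 5 mm thick, about 0.1 kg. Stands upright on the table at the start, in one of three places that it may swap with the jar and the cup. Origin: centre of its underside; z axis from the bottom to the open mouth.
- pot_rim (a point): Centre of the pot's open mouth, 110 mm from its origin along its z axis.
- stand: Drying stand, fixed: grey base 380 x 130 x 12 mm with a straight channel open at the top and loading end. Channel 66 mm wide inside, floor 24 mm above the table, side walls 6 mm thick rising 25 mm above the floor, from x = -190 to +94 mm. Origin: centre of the underside. x axis: along the channel from loading end to hinge; y: towards the crank's side; z up.
- channel_start (a point): Middle of the channel floor's open loading end, 24 mm above the table (stand x = -190 mm). The pot has room to be tipped over in front of the lying peg when it stands upright with its centre 35 to 55 mm from here towards the hinge.
- hinge (a point): Middle of the peg's hinge axis, level with the channel floor, 24 mm above the table (stand x = +112 mm, y = 0); the axis is parallel to the stand's y.
- peg (a joint): Angle of the hinged peg, rad: 0 = the peg lies flat along the channel, its tip towards the loading end, its axis 28 mm above the channel floor; 1.571 = upright, against its stop. It stays wherever it is left (friction; the handle takes up to about 3 N). It starts partly raised.
- peg_foot (a point): Centre of the face of the peg's foot disc (aluminium, 68 mm diameter), where the pot's rim comes to sit. Peg flat: 15 mm before the hinge and 28 mm above it; peg upright: 28 mm beyond the hinge and 15 mm above it. From here the peg is 80 mm long: a cone of 42 mm diameter narrowing to 20 mm at 35 mm, then 20 mm straight, rounded tip.
- peg_tip (a point): Centre of the peg's tip, 80 mm from peg_foot along the peg.
- peg_handle (a point): Middle of the crank handle, a black bar 14 mm thick, 55 mm long, parallel to the hinge axis, 117 mm from it, 92 mm to the stand's +y side of the channel's middle. Peg flat: 40 mm to the loading side of the axis, 110 mm above it; peg upright: 110 mm beyond it, 40 mm above it. The crank arm, 10 mm thick, is 32 mm from here, on the channel side.
- jar: Bystander: a closed white screw-top jar, 56 mm diameter, 110 mm tall; it has a lid and is not the pot. Origin: centre of its underside.
- cup: Bystander: a short wide open mixing cup, 72 mm across, 55 mm tall; not the pot. Origin: centre of its underside.
- solvent: Bystander: a grey bottle, 56 mm diameter, 150 mm tall. Origin: centre of its underside.
- glue: Bystander: a slim white bottle, 40 mm diameter, 100 mm tall. Origin: centre of its underside.
- brush: Bystander: a brush 180 mm long lying on the table between the robot and the stand. Origin: under its middle.
- scraper: Bystander: a spatula 170 mm long lying on the table. Origin: under its middle.

How it is judged:
By the outcome, as a careful person would: the job done as asked, in the order asked, and still so for the second after the job is handed in, with the robot touching nothing.
It also fails if it takes over 72 s, if anything falls off the work surface, if the arm or the gripper's body presses on something with over 40 N, if the wrist force passes 120 N, or if a joint passes its speed limit or range.

### The arm

A 6-joint arm with a two-finger parallel gripper is mounted at the origin on the work surface. World frame = base frame: x ahead of the robot, y to its left, z up, the work surface at z = 0. Lengths are in m, angles in rad, forces in N, time in s.
With the tool pointing down it reaches from about 0.375 to 0.75 m from the base axis. Payload 9 kg.
Tool frame: the origin (TCP) lies between the finger pads; the fingertips stand 8 mm ahead of it and the grasp point (between the pads) lies 11 mm behind it (manip.finger_overhang is the distance from the TCP to the fingertips, in m); z points along the fingers, y is the line along which they close (so a half turn about z gives the same grasp; the last joint's range is limited). The gripper opens to 85 mm and grips with 20 to 120 N. Pads are 22 mm wide; open, the fingers measure 114 mm over their backs; the gripper's body (76 mm by 85 mm) begins 54 mm behind the grasp point. The pads swing forward as they close: fully open they stand 13 mm farther back than shut.
Start: joints at [-1.399, 0.104, 0.097, 1.564, 0, 1.353], TCP at [0.228, -0.555, 0.239] pointing down, gripper open.
Joint ranges: [-2.99, 2.99], [-0.84, 1.86], [-1.1, 1.16], [-1.84, 2.11], [-1.51, 1.56], [-3.14, 3.14]. Speed limits (rad/s): [2.22, 2.22, 2.57, 3.14, 3.14, 3.14].

### API

Orientations are given as a unit quaternion [w, x, y, z].
In Python, from station import manip gives the robot as it stands. Calls block until the motion is done:
- manip.movep(position, orientation): joint-space move of the TCP to a pose.
- manip.movel(position, rotation=None, vel=0.15): straight line of the TCP; rotation=None keeps the orientation; vel is the mean speed in m/s.
- manip.set_joints(angles): joint-space move.
- manip.gripper_to(opening, force=None): finger opening in m; force is the grip in N (None keeps the last); returns when the fingers have stopped.
- manip.dwell(seconds).
- manip.ik(position, orientation): joint angles nearest the present ones, or None.
- manip.state(): the state.
- manip.snapshot(name): name is "side" or "top"; returns a dict with "pixels" (384x512x3 uint8, blue, green, red), "K" (3x3 intrinsics, pixels), "xyz" and "rotation" of the camera in the world. Camera axes: x right, y up, looking along -z (the intrinsics and any distortion apply to the point x, -y, -z); pixel columns grow to the right and rows downward; lengths in m; the calibration is good to about 2 mm. A picture is of the moment at which its call begins. There is no depth.
A pose or a line that the arm cannot do raises manip.MotionError and nothing moves.
- manip.sign_off(): hands the job in; it is judged then, once.
The state is a dict: "time_s": time; "qpos": joint angles; "dq": joint speeds; "tau": joint torques, N m; "ee_pos": TCP position; "orientation": TCP orientation; "ft_force": force on the tool from outside, world axes, zero at the start; "moment": the same for the moment, N m; "width": finger opening in m; "finger_force": force on a finger pad.
Only numpy, scipy, OpenCV 4.12 (cv2) and the standard library are available. Lean on these libraries where they do the work, as an engineer would, in place of code of your own. Each camera call takes 0.05 s, during which the arm holds its last target. There are 200 camera calls.

## Working session

There is one attempt and no reset: what is moved stays moved. The work goes in short steps, each a Python script; the robot and the scene stay as the last script left them, time stands still between calls to the robot, and variables do not carry over. Pictures are saved under pics/ and viewed, at most 10 in all, crops included, and the job is handed in when it is done.

```bash
mkdir -p pics; ls; cat > h.py <<'E'
import numpy as np, cv2
from station import manip
from scipy.spatial.transform import Rotation as R
def snap(n,f):
    s=manip.snapshot(n); cv2.imwrite('pics/'+f,s['pixels'])
    np.savez('pics/'+f[:-4]+'.npz',**{k:np.array(v) for k,v in s.items() if k in('pixels','K','xyz','rotation')}); return s
def rotm(s):
    r=np.array(s['rotation'],float)
    return r if r.shape==(3,3) else R.from_quat(r,scalar_first=True).as_matrix()
def ray(s,u,v):
    d=np.linalg.inv(s['K'])@[u,v,1]; d=rotm(s)@(d*[1,-1,-1]); return np.array(s['xyz']),d/np.linalg.norm(d)
def onplane(s,u,v,z):
    o,d=ray(s,u,v); return o+d*(z-o[2])/d[2]
def proj(s,p):
    c=rotm(s).T@(np.array(p)-s['xyz'])*[1,-1,-1]; q=np.array(s['K'])@c; return q[:2]/q[2]
E
python3 - <<'E'
from h import *
for n in('top','side'):
    s=snap(n,n+'0.png'); print({k:(np.round(v,4).tolist() if k!='pixels' else v.shape) for k,v in s.items()})
print(manip.state())
E
```

```text
pics
{'pixels': (384, 512, 3), 'K': [[495.4601, 0.0, 244.6775], [0.0, 495.4601, 192.7664], [0.0, 0.0, 1.0]], 'xyz': [0.3735, 0.0169, 1.3937], 'rotation': [0.7121, 0.038, -0.0446, -0.6996]}
{'pixels': (384, 512, 3), 'K': [[457.3073, 0.0, 252.1226], [0.0, 457.3073, 199.4622], [0.0, 0.0, 1.0]], 'xyz': [0.3185, -1.0924, 1.0675], 'rotation': [0.9049, 0.4153, -0.0389, -0.085]}
{'time_s': 0.1, 'qpos': array([-1.39871068e+00,  1.04627162e-01,  9.65504177e-02,  1.56389620e+00,
       -2.39482744e-05,  1.35307083e+00]), 'dq': array([ 2.43063625e-04, -6.10490100e-04,  1.42401680e-03, -1.03367239e-03,
        2.20567997e-05,  5.06872036e-05]), 'tau': array([ 6.97799202e-03, -5.58207643e+01,  5.04719675e+01,  1.28721507e-02,
       -3.01265354e-04, -2.80438763e-05]), 'ee_pos': array([ 0.22794588, -0.5547039 ,  0.23860921]), 'orientation': array([-5.88430744e-04,  9.81065791e-01,  1.93673868e-01,  1.45302557e-06]), 'ft_force': array([ 0.32142398,  0.12743444, -0.30468491]), 'moment': array([-0.0116455 , -0.06544582, -0.02524365]), 'finger_force': 0.0, 'width': 0.0852640210244264}
```

View pics/top0.png

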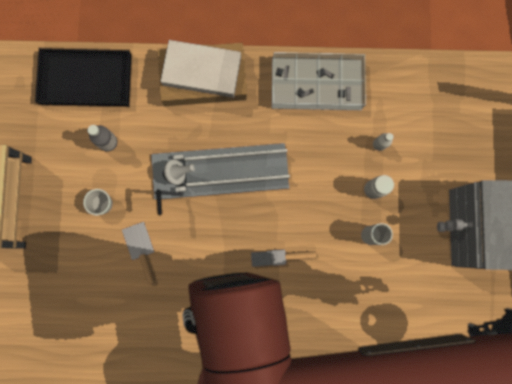

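View pics/side0.png

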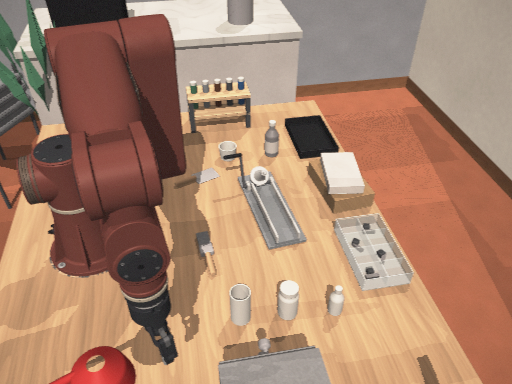

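Top: stand from about (152,172) (hinge end, left) to (288,167) (loading end); handle near (160,203). Open pot at (378,234), jar (380,187), glue (384,142), cup (97,202), solvent (103,137), brush (285,257), scraper (140,245). The side view agrees: pot (241,303), peg partly raised at (260,176).

```bash
python3 - <<'E'
from h import *
t=cv2.imread('pics/top0.png'); s=cv2.imread('pics/side0.png')
a=cv2.resize(t[135:210,140:300],None,fx=5,fy=5,interpolation=cv2.INTER_CUBIC)[:375,:800]
b=cv2.resize(t[210:260,350:410],None,fx=4,fy=4,interpolation=cv2.INTER_CUBIC)
c=cv2.resize(s[140:196,215:315],None,fx=4,fy=4,interpolation=cv2.INTER_CUBIC)
im=np.zeros((600,800,3),np.uint8); im[:375]=a; im[376:576,:240]=b; im[376:600,250:650]=c
for i in range(0,160,20): cv2.putText(im,str(140+i),(i*5,10),0,.35,(0,0,255)); cv2.line(im,(i*5,0),(i*5,375),(0,0,120),1)
for i in range(5,75,20): cv2.putText(im,str(135+i),(0,i*5),0,.35,(0,0,255)); cv2.line(im,(0,i*5),(800,i*5),(0,0,120),1)
cv2.imwrite('pics/crop0.png',im)
E
```

```text
(no output)
```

View pics/crop0.png

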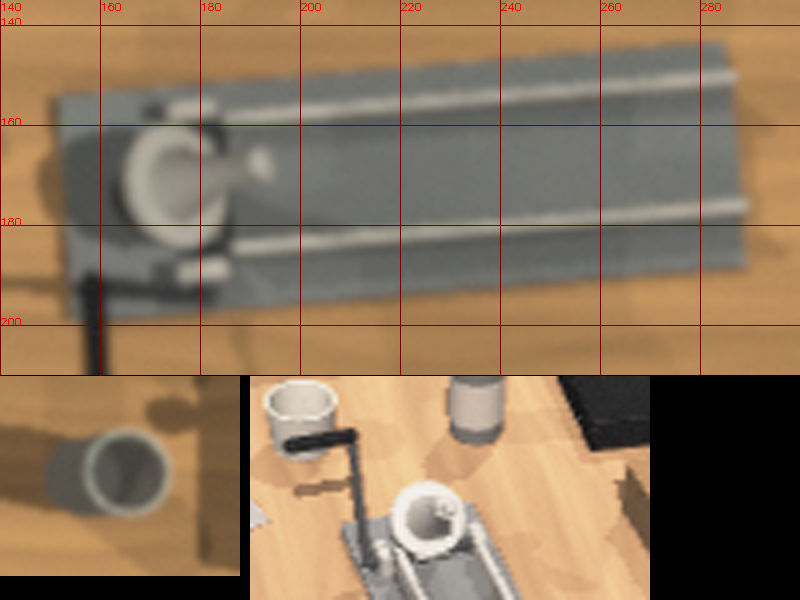

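The crop shows the channel walls running from (183,158)/(186,184) to (287,150)/(289,176), the peg tip at (192,167), the handle bar from (158,190) down to about (160,212), and the pot rim centred near (382,234). In the side view the handle runs (225,157)–(240,155) and the peg tip is at about (264,173).

```bash
cat > m.py <<'E'
from h import *
t=dict(np.load('pics/top0.npz')); s=dict(np.load('pics/side0.npz'))
g=cv2.cvtColor(t['pixels'],cv2.COLOR_BGR2GRAY).astype(float)
def wall(v0,v1,u0,u1):   # sub-pixel bright ridge -> points
    P=[]
    for u in range(u0,u1):
        vc=v0+(v1-v0)*(u-u0)/(u1-u0); vs=np.arange(int(vc)-3,int(vc)+5); w=g[vs,u]; w=np.clip(w-np.median(w)-5,0,None)
        if w.sum()>0: P.append(onplane(t,u,(w*vs).sum()/w.sum(),.049)[:2])
    return np.array(P)
A=wall(158,150,190,284); B=wall(184,176,192,284)
la=cv2.fitLine(A.astype(np.float32),cv2.DIST_HUBER,0,1e-4,1e-4).ravel(); lb=cv2.fitLine(B.astype(np.float32),cv2.DIST_HUBER,0,1e-4,1e-4).ravel()
ex=la[:2]*np.sign(la[1])+lb[:2]*np.sign(lb[1]); ex/=np.linalg.norm(ex); ey=np.array([-ex[1],ex[0]])
print('wall angles',np.degrees(np.arctan2(la[1],la[0])),np.degrees(np.arctan2(lb[1],lb[0])),'sep (72mm)',(lb[2:]-la[2:])@ey)
mid=(la[2:]@ey+lb[2:]@ey)/2
c=np.array([onplane(t,*p,.012)[:2] for p in[(152,154),(285,143.5),(289,188.5),(153.5,199)]])
print('base in stand frame',np.c_[c@ex,c@ey-mid])
w=np.array([onplane(t,*p,.049)[:2] for p in[(287.3,150),(289,176)]]); print('wall ends x',w@ex)
c0=(c@ex).mean(); x0=np.mean([c0,(w@ex).mean()+.19]); print('origin x',c0,(w@ex).mean()+.19)
O=ex*x0+ey*mid; print('O',O,'ex',ex,'hinge',O+.112*ex,'start',O-.19*ex)
def tri(pt,ps):
    o1,d1=ray(t,*pt);o2,d2=ray(s,*ps); k=np.linalg.lstsq(np.c_[d1,-d2],o2-o1,rcond=None)[0]
    a,b=o1+k[0]*d1,o2+k[1]*d2; p=(a+b)/2; return np.r_[(p[:2]-O)@ex,(p[:2]-O)@ey,p[2]],np.linalg.norm(a-b)
print('tip',tri((192,167.5),(263.7,173.5))); print('handle mid',tri((159.2,201),(232.5,155.7)))
print('tip @y=0..'); 
hsv=cv2.cvtColor(t['pixels'],cv2.COLOR_BGR2HSV)
m=((g>105)&(hsv[...,1]<70)).astype(np.uint8); m[:215]=0;m[260:]=0;m[:,:350]=0;m[:,402:]=0
cs=max(cv2.findContours(m,cv2.RETR_EXTERNAL,cv2.CHAIN_APPROX_NONE)[0],key=cv2.contourArea)
(u,v),r=cv2.minEnclosingCircle(cs); el=cv2.fitEllipse(cs); print('pot',u,v,r,el, onplane(t,u,v,.11),onplane(t,*el[0],.11),'diam',2*r*(t['xyz'][2]-.11)/t['K'][0,0])
gs=s['pixels']; print('pot base px pred',proj(s,np.r_[onplane(t,*el[0],.11)[:2],0]),proj(s,onplane(t,*el[0],.11)))
np.savez('geo.npz',O=O,ex=ex,ey=ey,pot=onplane(t,*el[0],.11)[:2])
E
python3 m.py
```

```text
wall angles -84.087746 -84.07807 sep (72mm) 0.07220404
base in stand frame [[ 0.20185625 -0.06284232]
 [-0.17623457 -0.06139532]
 [-0.17513505  0.06794531]
 [ 0.20592268  0.06524031]]
wall ends x [-0.17668671 -0.17436449]
origin x 0.014102328332994372 0.014474398879527117
O [0.59836153 0.07637989] ex [-0.10308915  0.9946721 ] hinge [0.58681554 0.18778317] start [ 0.61794847 -0.11260781]
tip (array([ 0.07061951, -0.00143618,  0.09578926]), np.float64(0.0030701825098554017))
handle mid (array([0.15795813, 0.08558264, 0.13030192]), np.float64(0.00023157509009160996))
tip @y=0..
pot 380.6861267089844 233.90145874023438 11.132954597473145 ((380.8872375488281, 233.7734375), (20.724714279174805, 21.06427764892578), 118.21649932861328) [ 0.42357356 -0.34792906  0.11      ] [ 0.42391356 -0.34845653  0.11      ] diam 0.057687997736520634
pot base px pred [239.61164408 315.1512486 ] [238.85125426 290.14166043]
```

Measurements check out: wall separation 72.2 mm, base ~380×130, handle radius 116 mm, and a peg angle of about 43.5°. Next I check reachability, then swing the peg down.

```bash
cat >> h.py <<'E'
import os
if os.path.exists('geo.npz'):
    G=np.load('geo.npz'); O,ex,ey,pot=G['O'],G['ex'],G['ey'],G['pot']
EX,EY,EZ=np.r_[ex,0],np.r_[ey,0],np.array([0,0,1.])
def W(x,y,z): return np.r_[O+x*ex+y*ey,z]          # stand -> world
def down(yax,tilt=0):                               # tool down, closing axis yax, tilted about stand y
    M=np.c_[np.cross(yax,-EZ),yax,-EZ]
    return (R.from_rotvec(EY*tilt)*R.from_matrix(M)).as_quat(scalar_first=True)
def pw(z=0): s=manip.state(); return s['ft_force'],s['time_s']
E
python3 - <<'E'
from h import *
print(manip.finger_overhang)
for nm,p,y in [('push',W(.19,.095,.122),EX),('push-',W(.19,.095,.122),-EX),('pot',np.r_[pot,.074],EY),('pot-',np.r_[pot,.074],-EY),('slide',W(-.15,0,.05),EX),('slide-',W(-.15,0,.05),-EX),('endh',W(.222,.095,.08),EX)]:
    print(nm,p.round(3),None if (q:=manip.ik(p,down(y))) is None else q.round(2))
for sg in(1,-1):
  for d in(0,40,55,65,75,80):
    th=np.radians(d); p=W(-.125-.028*np.cos(th)+.074*np.sin(th),0,.027+.028*np.sin(th)+.074*np.cos(th))
    q=manip.ik(p,down(sg*EY,th)); print(sg,d,None if q is None else q.round(2))
E
```

```text
0.008
push [0.484 0.256 0.122] [ 0.25 -0.04 -0.27  1.35  0.    0.14]
push- [0.484 0.256 0.122] [ 0.25 -0.04 -0.27  1.35  0.   -3.  ]
pot [ 0.424 -0.348  0.074] [-0.93 -0.01 -0.33  1.26  0.   -2.6 ]
pot- [ 0.424 -0.348  0.074] [-0.93 -0.01 -0.33  1.26  0.    0.54]
slide [ 0.614 -0.073  0.05 ] [-0.33  0.21 -0.13  1.23  0.   -0.43]
slide- [ 0.614 -0.073  0.05 ] [-0.33  0.21 -0.13  1.23  0.    2.71]
endh [0.481 0.287 0.08 ] [ 0.31  0.02 -0.28  1.27  0.    0.2 ]
1 0 [-0.33  0.18 -0.07  1.32  0.   -2.01]
1 40 [ 0.06  0.19 -0.18  1.16 -0.7  -1.62]
1 55 [ 0.18  0.36 -0.11  1.2  -0.96 -1.44]
1 65 [ 0.24  0.53 -0.02  1.31 -1.12 -1.26]
1 75 [ 0.28  0.76  0.16  1.55 -1.26 -0.97]
1 80 [ 0.29  0.92  0.29  1.76 -1.31 -0.73]
-1 0 [-0.33  0.18 -0.07  1.32  0.    1.13]
-1 40 [ 0.06  0.19 -0.18  1.16 -0.7   1.52]
-1 55 [ 0.18  0.36 -0.11  1.2  -0.96  1.7 ]
-1 65 [ 0.24  0.53 -0.02  1.31 -1.12  1.88]
-1 75 [ 0.28  0.76  0.16  1.55 -1.26  2.17]
-1 80 [ 0.29  0.92  0.29  1.76 -1.31  2.41]
```

```bash
python3 - <<'E'
from h import *
q=down(EX)
manip.gripper_to(0)
manip.movep(W(.197,.095,.25),q); manip.movel(W(.197,.095,.122))
f0=manip.state()['ft_force']; print('f0',f0)
for x in np.r_[np.arange(.165,.1,-.02),np.arange(.1,.082,-.004)]:
    manip.movel(W(x,.095,.122),vel=.08); f=(manip.state()['ft_force']-f0); print(round(x,3),(f@EX).round(1),f[2].round(1))
    if f@EX>10: break
s=snap('side','side1.png'); t=snap('top','top1.png'); print(manip.state()['time_s'])
im=np.hstack([cv2.resize(s['pixels'][120:250,200:330],(400,400)),cv2.resize(t['pixels'][130:230,140:240],(400,400))]); cv2.imwrite('pics/c1.png',im)
E
```

```text
f0 [-0.29047774  0.0743886   0.68578796]
0.165 -0.7 -0.9
0.145 0.8 -1.0
0.125 -0.4 -0.2
0.105 0.5 -1.1
0.1 0.7 -0.3
0.096 -0.8 -0.3
0.092 0.2 -0.4
0.088 16.5 -1.2
7.725
```

View pics/c1.png

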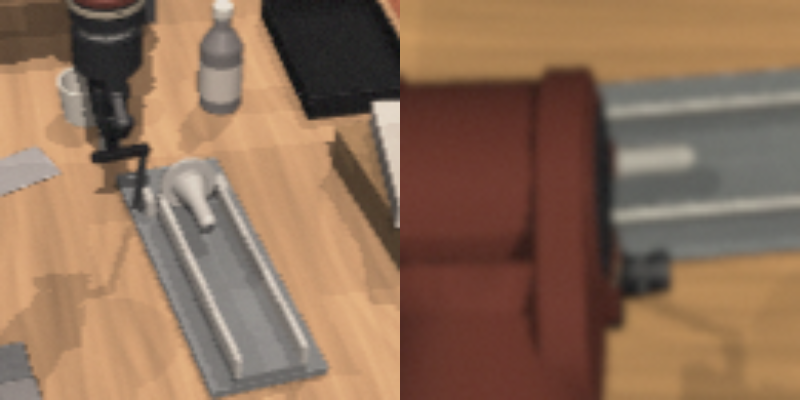

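The peg lies flat: tip at crop (208,228) in the side view, crank near its expected stop, and force rose to 16 N there. Next I fetch the pot.

```bash
python3 - <<'E'
from h import *
manip.movel(W(.105,.095,.122)); manip.movel(W(.11,.095,.28),vel=.25)
q=down(-EY)
manip.movep(np.r_[pot,.26],q); manip.gripper_to(.085)
manip.movel(np.r_[pot,.076],vel=.12)
print('pre',manip.state()['ft_force'])
manip.gripper_to(0,force=30); st=manip.state(); print('w',st['width'],st['finger_force'],st['ft_force'])
manip.movel(np.r_[pot,.30],vel=.2)
st=manip.state(); print('w',st['width'],st['ft_force'],st['time_s'])
th=np.radians(50); xe=-.15
def pose(d,dz): 
    t=np.radians(d); return W(xe-.028*np.cos(t)+.076*np.sin(t),0,.024+dz+.028*np.sin(t)+.076*np.cos(t)),down(-EY,t)
manip.movep(pose(0,.2)[0],q)
manip.movep(*pose(50,.15))
s=snap('side','side2.png'); t=snap('top','top2.png'); st=manip.state(); print(st['time_s'],st['width'])
im=np.hstack([cv2.resize(s['pixels'][100:270,170:340],(400,400)),cv2.resize(t['pixels'][110:240,190:320],(400,400))]); cv2.imwrite('pics/c2.png',im)
E
```

```text
pre [-0.50175239 -0.47745215 -0.1536307 ]
w 0.05616783337473361 32.29663487523794 [-0.58974992  0.41842368  4.96809179]
w 0.056369418275528424 [-0.68512553  0.20702114 -1.00820049] 14.8083
16.95 0.0559442524408808
```

View pics/c2.png

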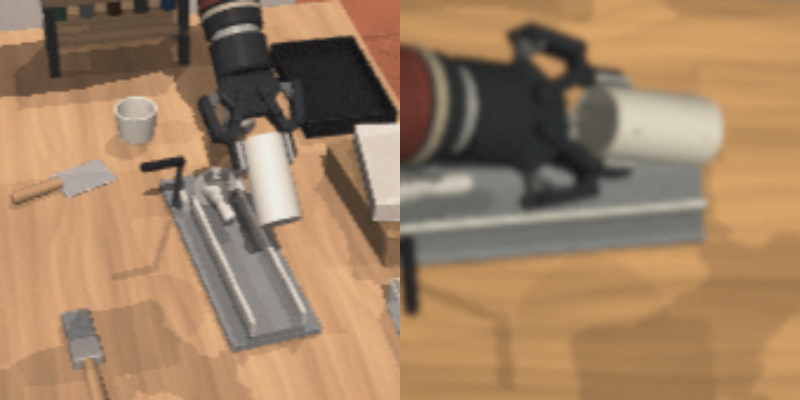

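Pot held at 50° with its mouth towards the hinge (crop: pot from (265,135) to (280,220)), and the peg is still flat. I lower it and release.

```bash
python3 - <<'E'
from h import *
xe=-.15
def pose(d,dz): 
    t=np.radians(d); return W(xe-.028*np.cos(t)+.076*np.sin(t),0,.024+dz+.028*np.sin(t)+.076*np.cos(t)),down(-EY,t)
f0=manip.state()['ft_force']
for dz in(.03,.01,.006,.003,.001):
    manip.movel(pose(50,dz)[0],vel=.1); f=manip.state()['ft_force']-f0; print(dz,f.round(1))
    if f[2]>3: break
manip.gripper_to(.085); manip.dwell(.3)
p=np.array(manip.state()['ee_pos']); a=EX*np.sin(np.radians(50))+EZ*np.cos(np.radians(50))
manip.movel(p+a*.13,vel=.2)
manip.movep(W(-.05,0,.3),down(EX)); manip.movep(W(-.20,.0,.25),down(EX))
s=snap('side','side3.png'); t=snap('top','top3.png'); print(manip.state()['time_s'])
im=np.hstack([cv2.resize(s['pixels'][120:250,200:330],(400,400)),cv2.resize(t['pixels'][110:240,160:290],(400,400))]); cv2.imwrite('pics/c3.png',im)
E
```

```text
0.03 [ 1.  1. -1.]
0.01 [ 1.1  0.8 -0.6]
0.006 [0.2 1.1 0.1]
0.003 [ 0.6  1.1 -0.5]
0.001 [ 0.4  0.2 -0.6]
23.4917
```

View pics/c3.png

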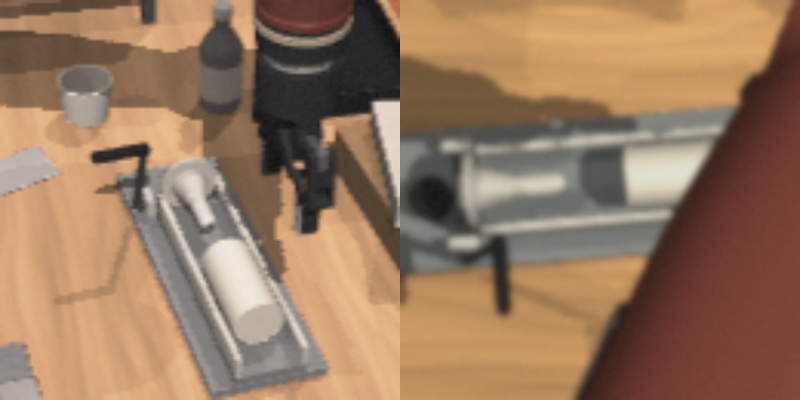

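The pot lies in the channel, mouth towards the peg (side crop (215,250) to (262,325)). I slide it home with closed fingers.

```bash
python3 - <<'E'
from h import *
s=dict(np.load('pics/side3.npz')); p=onplane(s,284.5,225.6,.052)[:2]-O; print('pot bottom',p@ex,p@ey)
manip.gripper_to(0); q=down(-EY)
manip.movep(W(-.20,0,.25),q); manip.movel(W(-.20,0,.046),vel=.2)
f0=manip.state()['ft_force']
for x in np.r_[-.15,-.12,-.09,-.07,-.055,-.045,-.038,np.arange(-.034,-.014,.002)]:
    manip.movel(W(x,0,.046),vel=.08); f=manip.state()['ft_force']-f0; print(round(x,3),(f@EX).round(1),(f@EY).round(1),f[2].round(1))
    if f@EX<-10: break
t=snap('top','top4.png');s=snap('side','side4.png'); print(manip.state()['time_s'])
im=np.hstack([cv2.resize(s['pixels'][120:250,200:330],(400,400)),cv2.resize(t['pixels'][130:230,150:250],(400,400))]); cv2.imwrite('pics/c4.png',im)
E
```

```text
pot bottom -0.15443878916521067 -0.0015001621189615483
-0.15 -0.5 -1.6 0.1
-0.12 -0.2 -1.0 0.0
-0.09 0.7 -1.9 -0.4
-0.07 0.4 -0.9 -0.7
-0.055 0.1 -1.3 -0.2
-0.045 0.2 -2.6 -0.4
-0.038 0.6 -0.4 -0.1
-0.034 -0.5 -0.7 -0.4
-0.032 0.1 -0.8 -0.4
-0.03 -0.5 -1.2 -0.8
-0.028 -0.8 -1.8 -0.8
-0.026 -2.7 -1.2 0.0
-0.024 -11.4 2.5 3.0
31.5083
```

View pics/c4.png

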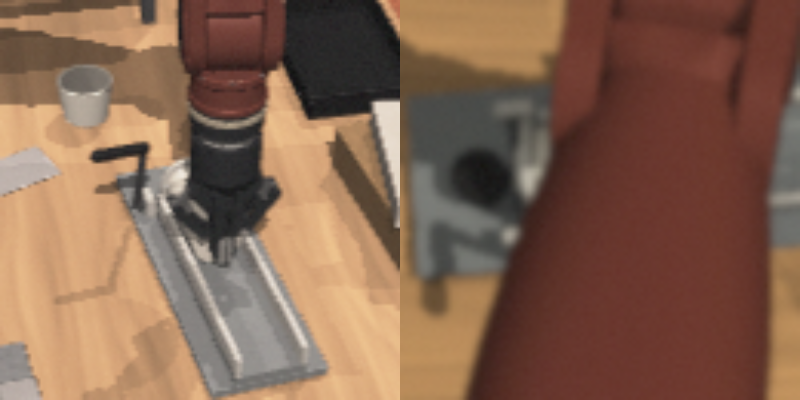

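The force rose exactly where the rim should meet the disc (finger face at x = −13 mm), so the pot is home. Next I raise it: push the handle from behind, then press it down from above.

```bash
python3 - <<'E'
from h import *
q=down(-EY); Y=.1
def H(a): a=np.radians(a); return .112+.117*np.cos(a),.024+.117*np.sin(a)
manip.movel(W(-.06,0,.046)); manip.movel(W(-.06,0,.2),vel=.25)
manip.movep(W(.04,Y,.2),q); manip.movel(W(.04,Y,.125),vel=.15)
f0=manip.state()['ft_force']
for a in range(110,44,-6):
    x,z=H(a); manip.movel(W(x-.018,Y,z-.004),vel=.08); f=manip.state()['ft_force']-f0; print(a,(f@EX).round(1),f[2].round(1))
    if np.linalg.norm(f)>25: print('STOP');break
else:
    manip.movel(W(x-.03,Y,z-.004)); manip.movel(W(x-.03,Y,z+.04),vel=.2); manip.movel(W(x+.002,Y,z+.04),vel=.2)
s=snap('side','side5.png'); t=snap('top','top5.png'); print(manip.state()['time_s'])
im=np.hstack([cv2.resize(s['pixels'][110:240,190:320],(400,400)),cv2.resize(t['pixels'][110:240,120:250],(400,400))]); cv2.imwrite('pics/c5.png',im)
E
```

```text
110 -1.2 -1.6
104 -1.2 -1.0
98 -0.9 -1.8
92 -1.1 -1.4
86 -0.4 -2.2
80 -0.6 -1.5
74 -1.0 -1.0
68 -0.1 -2.1
62 -0.6 -1.0
56 -0.1 -1.2
50 -0.4 -1.0
38.3
```

View pics/c5.png

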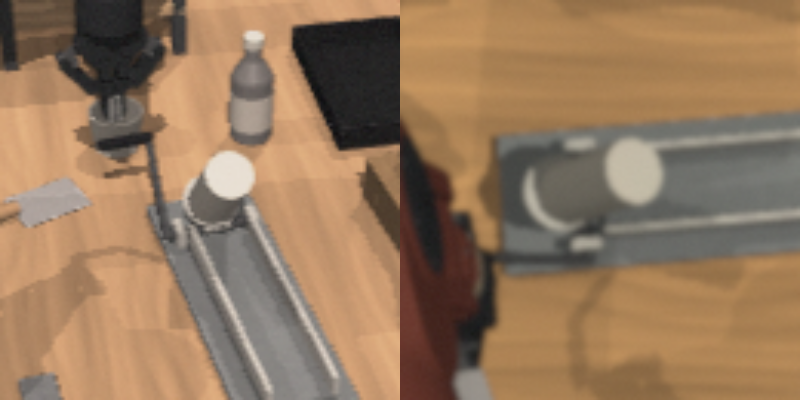

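The pot rides up with the peg to about 60° (side crop, pot at (220,190)), and the handle is at crop (125,140). Next I press it down to the stop.

```bash
python3 - <<'E'
from h import *
Y=.1
def H(a): a=np.radians(a); return .112+.117*np.cos(a),.024+.117*np.sin(a)
f0=manip.state()['ft_force']
for a in (50,44,38,32,27,24,22,20.5,19.5,18.5,17.5):
    x,z=H(a); manip.movel(W(x+.002,Y,z+.015),vel=.08); f=manip.state()['ft_force']-f0; print(a,(f@EX).round(1),f[2].round(1))
    if f[2]>12 or np.linalg.norm(f)>25: break
manip.movel(W(x+.002,Y,z+.14),vel=.25); manip.movel(W(x+.02,Y+.1,.25),vel=.25)
s=snap('side','side6.png'); t=snap('top','top6.png'); print(manip.state()['time_s'])
im=np.hstack([cv2.resize(s['pixels'][110:240,190:320],(400,400)),cv2.resize(t['pixels'][110:240,120:250],(400,400))]); cv2.imwrite('pics/c6.png',im)
E
```

```text
50 0.1 0.7
44 -0.5 1.3
38 0.3 0.4
32 0.5 0.0
27 0.1 0.3
24 -0.4 1.4
22 0.0 0.6
20.5 0.4 0.1
19.5 -1.6 6.5
18.5 -5.9 19.5
42.5333
```

View pics/c6.png

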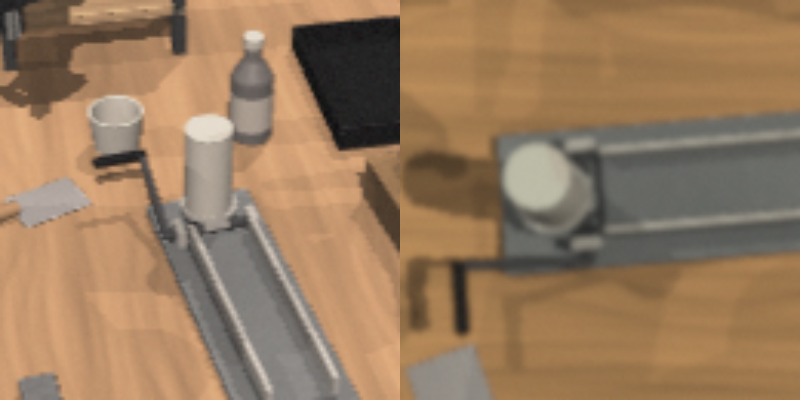

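The pot stands upright, upside down on the disc (side crop, top face at (209,128); top crop (137,170)). I check those against the prediction, then hand in.

```bash
python3 - <<'E'
from h import *
s=dict(np.load('pics/side6.npz'));t=dict(np.load('pics/top6.npz'))
a,b=proj(s,W(.14,0,.149)),proj(t,W(.14,0,.149)); print(a,'seen 257.9,151.6',b,'seen 164.5,165.3', proj(t,W(.222,.092,.064)),'seen handle 139.5,206')
if max(abs(a-[257.9,151.6]).max(),abs(b-[164.5,165.3]).max())<3: print(manip.sign_off())
E
```

```text
[257.1254898 150.1427236] seen 257.9,151.6 [162.85506579 166.22737812] seen 164.5,165.3 [139.50690759 207.81205028] seen handle 139.5,206
the job is handed in; nothing more can be done
None
```

The pot is upside down on the upright peg, rim seated on the foot disc to within about 2 pixels in both camera views. The job was handed in at about 42.5 s of the 72 s limit, with the arm clear and the other things untouched.

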